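# Line up a shaft by its flat and hold the collar on it

## Task

First slide the blue shaft carriage sideways along its bed until its red pointer stands within the yellow band. Then turn the upright shaft until its set-screw flat faces straight to the pointer side, and let go of it. Then fetch the loose collar, slip it over the shaft with its set screw on that flat, push it down against the spring cup until the cup is fully down, and finish while still gripping the collar and holding it down there; leave the tools around alone.

Things in the scene. Friction and masses are not known exactly. Their poses are not given: they have to be found in the camera images.
- bed: Grey base plate of a sliding jig, fixed to the bench, 92 x 250 x 12 mm, with two steel guide rods and dark end blocks (33 mm high). Origin: centre of its underside on the bench; y along the rods, z up, -x is its front, the pointer side. A 16 mm wide yellow band (fitting station) is painted at its front edge at y = -50 mm, a white one (parking) at y = +65 mm.
- fit_mark (a point): Middle of the yellow band at the front edge of the bed (bed frame x = -46, y = -50, z = 12 mm); same axes as the bed.
- carriage (a joint): Blue carriage (76 x 72 mm, top 43 mm above the bench; bearing boss up to 60 mm) on the bed's rods. Value in m along the bed's y: 0 when the red pointer (4 mm bar, middle of its front) is at the middle of the yellow band, positive towards the white. Travel -0.03 to 0.125; slides at about 3 N, stays where left. The shaft's axis is at the bed's x = 0, y = value - 50 mm.
- shaft (a joint): Dark upright shaft in the carriage, 26 mm thick, with one white set-screw flat 7 mm off the axis, 22 mm wide, from the tip down to 86 mm above the bench: 20 mm across the flat, 26 mm elsewhere, so fingers feel it. Value in rad: 0 when the flat faces the bed's -x (pointer side), growing anticlockwise from above. Stiff (0.08 N m), stays where left. Bare from 100 to 138 mm above the bench.
- shaft_top (a point): Middle of the shaft's tip, on its axis, 138 mm above the bench (4 mm chamfer below it); z up, -x is the outward direction of the flat. The white line on the tip runs along x through the axis.
- spring_cup (a joint): Brass sleeve, 37 mm across, round the shaft, on a coil spring; its top is 100 mm above the bench at rest. Value in m: how far it is pressed down, 0 to 0.008 (stop). It pushes up with about 5 N at 0 and 11 N at 0.008; the collar's weight alone does not press it down.
- collar: Loose aluminium ring lying flat on the bench, 48 mm outside, 26 mm high, bore 29.6 mm, about 0.2 kg. Origin: middle of its underside; z along the bore. Its set screw points inward from its -x side at half height: a brass tip 5 mm wide, 10 mm high, reaching to 9 mm from the axis, so it passes the shaft only along the flat (2 mm play, 0.4 rad). Dark disc outside and red dash on top mark the screw.
- tape_measure: Yellow tape measure, 63 x 83 x 36 mm; a bystander. Origin: centre of its underside.
- driver_orange: Screwdriver with orange handle, 240 mm long; a bystander. Origin: centre of its underside.
- pliers_red: Pliers with red handles, 181 mm long; a bystander. Origin: centre of its underside.
- chuck_key: Steel chuck key with a T handle, 60 x 82 x 16 mm; a bystander. Origin: centre of its underside.
- tin_small: Small olive tin with a lid, 73 mm across, 48 mm high; a bystander. Origin: centre of its underside.

How it is judged:
By the outcome, as a careful person would: the job done as asked, in the order asked, and still so for the second after the job is handed in, while the arm keeps its last pose, push and grip.
It also fails if it takes over 54 s, if anything falls off the work surface, if the arm or the gripper's body presses on something with over 40 N, if the wrist force passes 120 N, or if a joint passes its speed limit or range.

## Robot

A 6-joint arm with a two-finger parallel gripper is mounted at the origin on a cart in front of the work surface, level with it; the furniture and walls round the work are solid. World frame = base frame: x ahead of the robot, y to its left, z up, the work surface at z = 0. Lengths are in mm, angles in rad, forces in N, time in s.
With the tool pointing down it reaches from about 400 to 925 mm from the base axis. Payload 12.5 kg.
Tool frame: the origin (TCP) lies at the very end of the fingers, on their centre line; the grasp point (between the pads) lies 19 mm behind it (env.grasp_offset is the distance from the TCP to the grasp point, in mm); z points along the fingers, y is the direction in which the jaws open and shut (so a half turn about z gives the same grasp; the last joint's range is limited). The gripper opens to 95 mm and grips with 3 to 60 N. Pads are 20 mm wide; open, the fingers measure 119 mm over their backs; the gripper's body (75 mm by 180 mm) begins 59 mm behind the grasp point.
Start: joints at [1.078, 0.491, 1.559, -0, 1.092, -0.106], TCP at [235.752, 578.85, 214.661] pointing down, gripper open.
Joint ranges: [-3.1, 3.1], [-0.84, 2.19], [0.05, 2.79], [-1.13, 4.28], [0.06, 2.93], [-2.69, 2.69]. Speed limits (rad/s): [2.22, 2.22, 2.79, 3.14, 3.14, 3.14].

## Interface

Orientations are given as [roll, pitch, yaw] about the fixed x, y, z axes, in that order (R = Rz(yaw) Ry(pitch) Rx(roll)).
In Python, from cell import env gives the robot as it stands. The module is installed in compiled form; this text tells all that it offers.
- The arm moves only by the shell command python3 -m pendant 'ROWS'. ROWS is JSON, one flat list of numbers, 5 for each row, row after row: the shift along the tool's x, y, z as a fraction of full scale, then the turn about the tool's z as a fraction of full scale, then the gripper's target within -1 to 1 (shut at 1, half-way at 0, fully open at -1). In form: [x, y, z, turn, grip, x, y, z, turn, grip, ...]. A call has 1 to 10 rows; each row shifts and turns the commanded pose from where the row before left it, along the tool's axes as they then stand; what a row does not reach is not made up. Full scale, the value 1, is 0.4 m for a shift and 180 degrees for a turn. A row lasts 1/8 s, in which the tool goes at most 62.5 mm and 10.7 degrees, less where a joint would pass 70% of its speed; a pose out of reach is approached as far as the arm can. A call with a number of a shift or a turn outside -1 to 1 is refused whole. A call with a gripper value outside its range is refused whole. The fingers move at their own pace and stop on an object; the grip force is fixed at half the most. Time passes only in rows, so rows that do not move let the fingers close. It gives the time, the measured TCP pose, the force and the opening at its end, in the units of the state.
- env.state(): the state, without advancing time (a new reading comes with each control period).
- env.read_camera(name): name is "scene" or "top" or "wrist"; returns the picture (480x640x3 uint8, red, green, blue); there is no depth.
- env.camera_model(name): a dict with "fx", "fy", "cx", "cy" (pixels), "k1" (the pictures are not rectified: a ray, as slopes to the right and down, at radius r is drawn at 1 + k1 r^2 times it, then the intrinsics apply), "view" (4x4, takes a point from world to camera coordinates); the wrist camera has in their place "tool_from_camera" (4x4, takes a point from camera to tool coordinates, whose origin is the TCP and whose axes are the flange's). Camera axes: x right, y down, z forward; pixel columns grow to the right and rows downward; lengths in mm; the calibration is good to about 2 mm. A picture is of the moment at which its call begins: read the wrist's pose just before it. camera_model takes no time and is no camera call.
- env.job_done(): hands the job in, once; it reports no verdict.
Trained networks look in the newest picture that a camera, given by its name, has taken for a name from the list of things; names that differ only in an ending like _2 or _b are one class to them, and where a whole thing is asked for, a point or a joint stands for the part that bears it (a point fixed in the world has none). Each returns a list of dicts, best first, with "confidence" (0 to 1); they miss things now and then, are a little off and sometimes report something else, mostly with a low value. They report only what shows in the picture. A call takes as long as a camera call.
- env.masks_of(thing, camera): "region" (480x640 bool, what is visible of it).
- env.landmark_of(thing, camera): "xyz" ([x, y, z] in mm, in world coordinates, good to about 4 mm: a listed point, or the origin of a listed thing).
The state is a dict: "t": time; "joints": joint angles; "qvel": joint speeds; "tau": joint torques, N m; "eef_pos": TCP position; "tcp_rot": TCP orientation; "ft_force": force on the tool from outside, world axes, zero at the start; "moment": the same for the moment, N m; "opening": opening from 0.0 (shut) to 1.0 (fully open).
Only numpy, scipy, OpenCV 4.12 (cv2) and the standard library are available. Lean on these libraries where they do the work, as an engineer would, in place of code of your own. Each camera call takes 0.05 s, during which the arm holds its last target.

## Working session

There is one attempt and no reset: what is moved stays moved. The work goes in short steps, Python scripts to look and compute and a shell command to move; the robot and the scene stay as the last step left them, time stands still between calls to the robot, and variables do not carry over. Pictures are saved under pics/ and viewed, and the job is handed in when it is done.

```bash
mkdir -p pics; ls
cat > h.py <<'E'
from cell import env
import numpy as np, cv2
def save(name,fn):
    im=env.read_camera(name); cv2.imwrite('pics/'+fn,im[:,:,::-1]); return im
def proj(name,p):
    m=env.camera_model(name)
    P=np.array(m['view'])@np.append(p,1.)
    x,y=P[0]/P[2],P[1]/P[2]; f=1+m['k1']*(x*x+y*y)
    return m['fx']*x*f+m['cx'],m['fy']*y*f+m['cy']
def ray(name,u,v):
    m=env.camera_model(name)
    a,b=(u-m['cx'])/m['fx'],(v-m['cy'])/m['fy']; x,y=a,b
    for _ in range(20):
        f=1+m['k1']*(x*x+y*y); x,y=a/f,b/f
    V=np.array(m['view']); R=V[:3,:3]; c=-R.T@V[:3,3]
    return c,R.T@np.array([x,y,1.])
def atz(name,u,v,z):
    c,d=ray(name,u,v); return c+d*(z-c[2])/d[2]
E
python3 - <<'E'
from h import *
np.set_printoptions(precision=3,suppress=True)
s=env.state(); print(s)
save('scene','s0.png')
save('top','t0.png')
for n in ['bed','fit_mark','carriage','shaft_top','collar','tape_measure','driver_orange','pliers_red','chuck_key','tin_small']:
    try: print(n,[(r['confidence'],np.round(r['xyz'],1)) for r in env.landmark_of(n,'top')])
    except Exception as e: print(n,e)
print(env.state()['t'])
E
```

```text
pics
{'t': 0.0, 'joints': array([ 1.078,  0.492,  1.559,  0.   ,  1.092, -0.106]), 'qvel': array([ 0.   , -0.001,  0.001,  0.001, -0.001,  0.   ]), 'tau': array([  0.002, -61.266, -25.818,   0.069,   0.048,  -0.   ]), 'eef_pos': array([235.64 , 578.604, 214.061]), 'tcp_rot': array([-3.14 , -0.   ,  2.755]), 'ft_force': array([ 0.535, -0.427, -0.482]), 'moment': array([-0.025,  0.047,  0.018]), 'opening': 0.9987386552843129}
bed [(0.97, array([507. , 273.6,  -0.7]))]
fit_mark [(0.78, array([485.4, 210.8,  12.9]))]
carriage it knows: bed, chuck_key, collar, driver_orange, fit_mark, pliers_red, shaft_top, tape_measure, tin_small
shaft_top [(0.6, array([500.9, 281.5, 135.6]))]
collar [(0.46, array([477.4, -81.6,   2.3]))]
tape_measure [(0.75, array([692.9, 438.2,   0.5]))]
driver_orange [(0.58, array([701.1, 221.1,  -1.3]))]
pliers_red [(0.71, array([381.8, 499.5,  -2.3]))]
chuck_key [(0.64, array([ 540.6, -206.5,   -1. ]))]
tin_small [(0.62, array([752.3, 310.4,  -3.5]))]
0.55
```

View pics/t0.png

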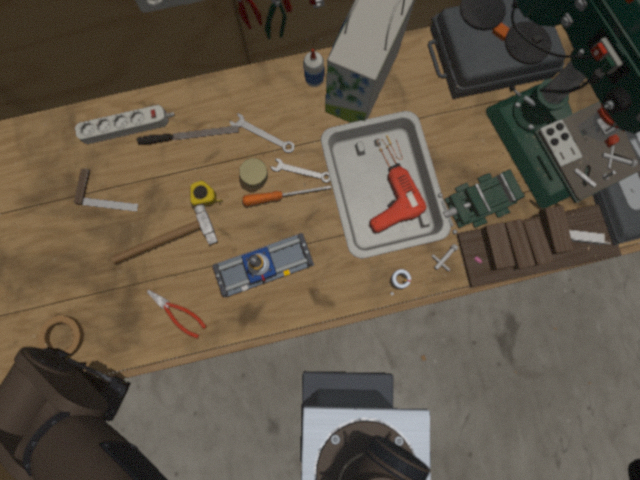

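View pics/s0.png

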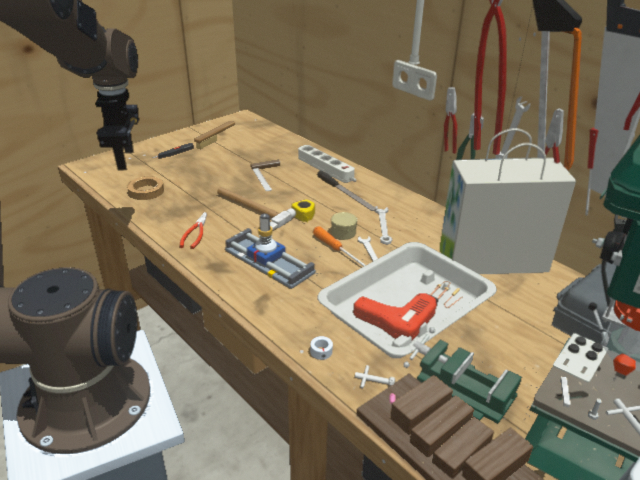

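The top view shows the bed at about (263,265) with the carriage left of centre, the yellow band at (287,272) and the collar at (401,279). I'll zoom in next.

Run:
```python
from h import *
im=cv2.imread('pics/t0.png')
a=cv2.resize(im[225:305,205:325],None,fx=6,fy=6,interpolation=cv2.INTER_CUBIC)
cv2.imwrite('pics/t0a.png',a)
b=cv2.resize(im[255:305,370:440],None,fx=8,fy=8,interpolation=cv2.INTER_CUBIC)
cv2.imwrite('pics/t0b.png',b)
im=cv2.imread('pics/s0.png')
c=cv2.resize(im[205:295,215:325],None,fx=6,fy=6,interpolation=cv2.INTER_CUBIC)
cv2.imwrite('pics/s0c.png',c)
```

```text
(no output)
```

View pics/t0a.png

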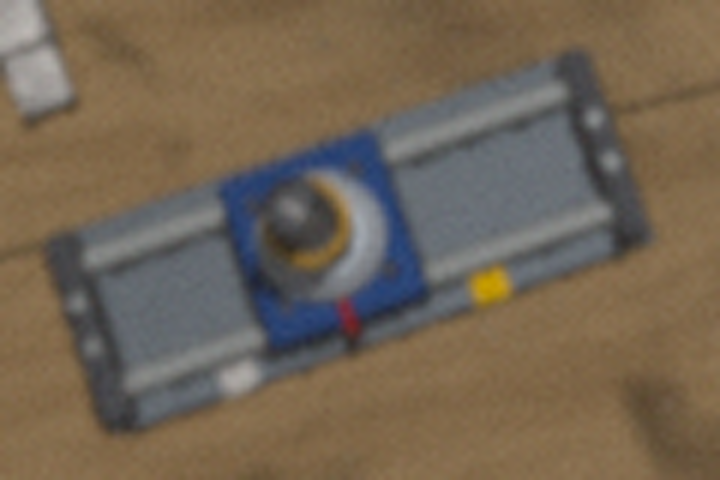

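View pics/t0b.png

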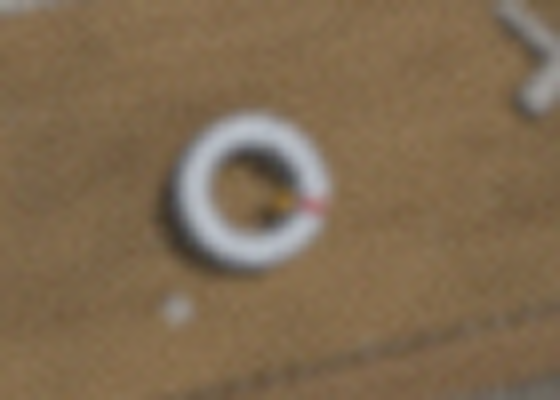

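View pics/s0c.png

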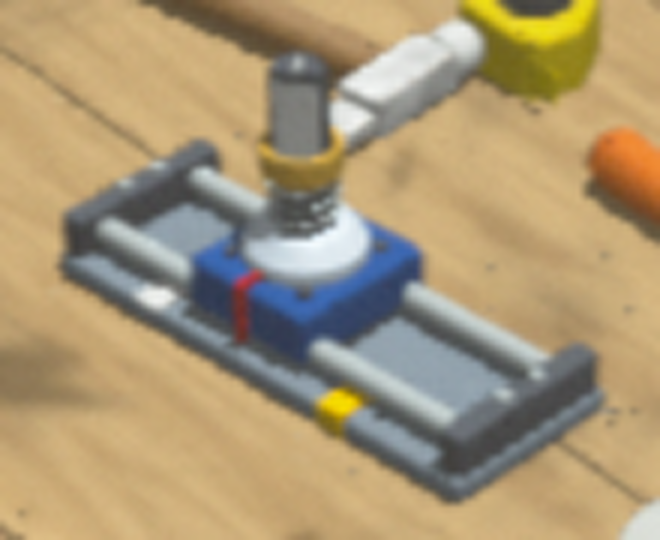

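```bash
cat >> h.py <<'E'
from scipy.spatial.transform import Rotation as Ro
np.set_printoptions(precision=3,suppress=True)
def wcam(s):
    T=np.eye(4); T[:3,:3]=Ro.from_euler('xyz',s['tcp_rot']).as_matrix(); T[:3,3]=s['eef_pos']
    return T@np.array(env.camera_model('wrist')['tool_from_camera'])
def wray(C,u,v):
    m=env.camera_model('wrist')
    a,b=(u-m['cx'])/m['fx'],(v-m['cy'])/m['fy']; x,y=a,b
    for _ in range(20):
        f=1+m['k1']*(x*x+y*y); x,y=a/f,b/f
    return C[:3,3],C[:3,:3]@np.array([x,y,1.])
def watz(C,u,v,z):
    c,d=wray(C,u,v); return c+d*(z-c[2])/d[2]
def wproj(C,p):
    m=env.camera_model('wrist'); P=np.linalg.inv(C)@np.append(p,1.)
    x,y=P[0]/P[2],P[1]/P[2]; f=1+m['k1']*(x*x+y*y)
    return m['fx']*x*f+m['cx'],m['fy']*y*f+m['cy']
def totool(s,d):  # world vector -> tool axes
    return Ro.from_euler('xyz',s['tcp_rot']).as_matrix().T@np.array(d)
E
python3 - <<'E'
from h import *
m=env.camera_model('wrist'); print(m)
f=lambda u,v:(205+u/6,225+v/6)
Y=atz('top',*f(490,287),12); W=atz('top',*f(239,376),12)
print(Y,W,np.linalg.norm(W-Y),'yaw',np.arctan2(-(W-Y)[0],(W-Y)[1]))
print('tip',atz('top',*f(300,212),138))
print('ptr',atz('top',*f(346,300),43))
g=lambda u,v:(370+u/8,255+v/8)
print('collar',atz('top',*g(254,190),26),'dash',atz('top',*g(314,207),26))
s=env.state(); print(s['eef_pos'])
c,d=ray('top',320,240); print('topcam',c); c,d=ray('scene',320,240); print('scenecam',c)
E
```

```text
{'fx': 342.243786975918, 'fy': 342.243786975918, 'cx': 325.1790842253986, 'cy': 239.94974752443122, 'k1': -0.03418348036384658, 'tool_from_camera': array([[   0.   ,   -0.97 ,   -0.243,   67.854],
       [   1.   ,    0.   ,   -0.   ,    0.697],
       [   0.   ,   -0.243,    0.97 , -168.621],
       [   0.   ,    0.   ,    0.   ,    1.   ]])}
[486.907 210.225  12.   ] [445.435 317.257  12.   ] 114.78643851394216 yaw 0.369656722240871
tip [501.571 278.223 138.   ]
ptr [476.612 269.096  43.   ]
collar [477.856 -87.914  26.   ] dash [ 472.848 -107.317   26.   ]
[235.744 578.839 214.66 ]
topcam [ 361.805  136.549 1244.244]
scenecam [  36.326 -927.534  937.759]
```

```bash
python3 -m pendant '[-0.11,-0.056,-0.014,0,-1,-0.11,-0.056,-0.014,0,-1,-0.11,-0.056,-0.014,0,-1,-0.11,-0.056,-0.014,0,-1,-0.11,-0.056,-0.014,0,-1,-0.11,-0.056,-0.014,0,-1,-0.11,-0.056,-0.014,0,-1,-0.11,-0.056,-0.014,0,-1,0,0,0,0,-1]'
python3 - <<'E'
from h import *
s=env.state(); print(s['eef_pos'],s['tcp_rot'])
save('wrist','w1.png')
for n in ['shaft_top','fit_mark','bed']: print(n,[(r['confidence'],np.round(r['xyz'],1)) for r in env.landmark_of(n,'wrist')])
E
```

```text
t: 1.68
eef_pos: [496.0, 278.0, 259.7]
tcp_rot: [3.141, 0.001, 2.751]
ft_force: [-0.3, 0.9, -0.4]
opening: 1.002
[496.007 277.969 259.733] [3.141 0.001 2.751]
shaft_top [(0.67, array([500.5, 284.6, 139.1]))]
fit_mark [(0.63, array([479.5, 212.1,  10.3]))]
bed [(0.7, array([508.6, 275. ,   3.8])), (0.37, array([699.5, 219.5,   0.1]))]
```

View pics/w1.png

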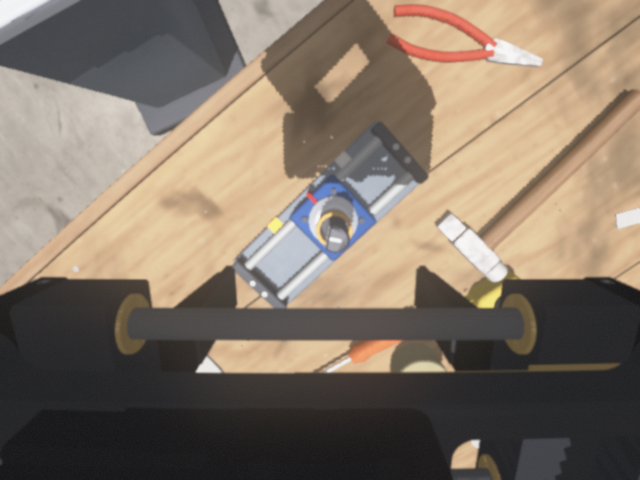

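Run:
```python
from h import *
im=cv2.imread('pics/w1.png')
cv2.imwrite('pics/w1a.png',cv2.resize(im[170:270,280:400],None,fx=6,fy=6,interpolation=cv2.INTER_CUBIC))
cv2.imwrite('pics/w1b.png',cv2.resize(im[115:315,225:435],None,fx=3,fy=3,interpolation=cv2.INTER_CUBIC))
```

```text
(no output)
```

View pics/w1a.png

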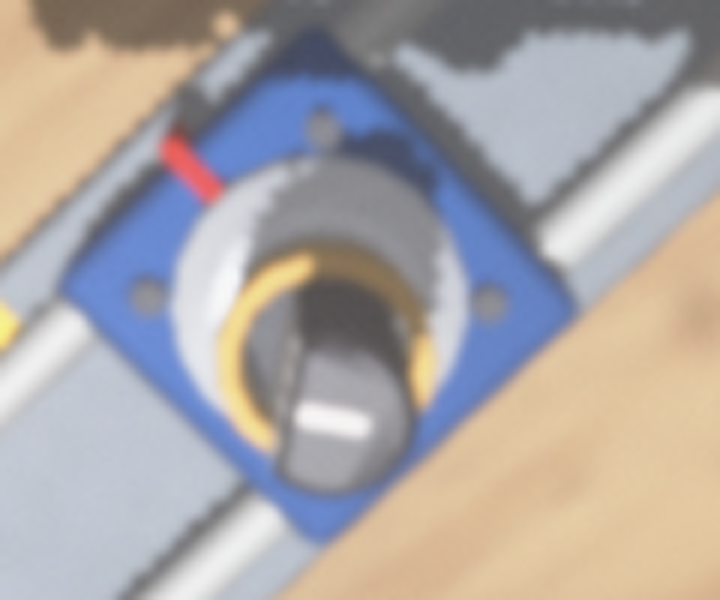

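View pics/w1b.png

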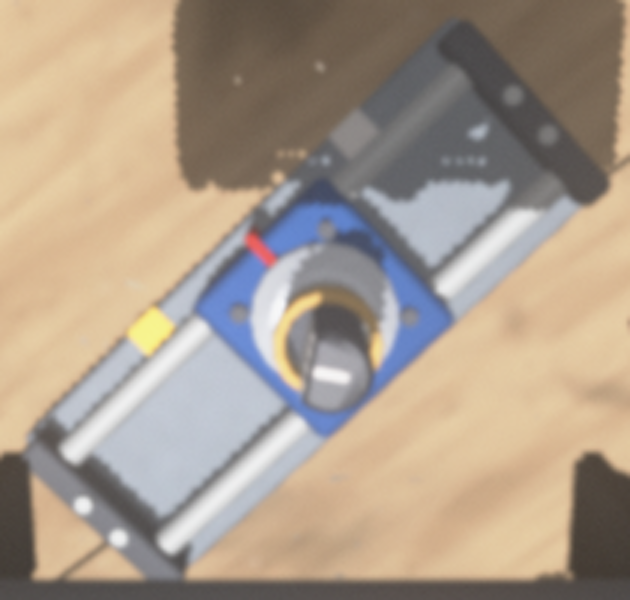

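The wrist view shows the tip at crop (345,415), with its white line running left. The flat therefore faces image-left, and the yellow band is at crop-b (151,331). I'll compute positions from these.

Run:
```python
from h import *
s=env.state(); C=wcam(s)
a=lambda u,v:(280+u/6,170+v/6); b=lambda u,v:(225+u/3,115+v/3)
p=watz(C,*a(370,428),138); q=watz(C,*a(298,415),138)
print('line',p,q,np.linalg.norm(p-q),'flat dir',np.arctan2(*(q-p)[1::-1]))
Y=watz(C,*b(151,331),12); W=watz(C,*b(355,133),12); d=W-Y
yaw=np.arctan2(-d[0],d[1]); print(Y,W,np.linalg.norm(d),'yaw',yaw)
# blue edges
for e in [((200,305),(318,180)),((325,435),(452,318))]:
    P,Q=[watz(C,*b(*x),43) for x in e]; dd=Q-P; print('blue yaw',np.arctan2(-dd[0],dd[1]),(P+Q)/2)
# front edge of plate
P,Q=watz(C,*b(45,415),12),watz(C,*b(130,325),12); dd=Q-P; print('edge',P,Q,np.arctan2(-dd[0],dd[1]))
# tip ellipse centre guess: 4 mm chamfer; boss centre z=60
print('tip',watz(C,*a(345,420),138),'boss',watz(C,*a(320,300),60),'ptr',watz(C,*b(248,238),43))
print('tiptop0',proj('top',[500,280,138]))
```

```text
line [504.564 292.526 138.   ] [498.806 283.533 138.   ] 10.677933977927523 flat dir -2.1403074209821855
[486.537 217.511  12.   ] [443.955 324.78   12.   ] 115.41148314606508 yaw 0.3778888327756235
blue yaw 0.4230556056427013 [466.922 275.083  43.   ]
blue yaw 0.38366510163543327 [533.539 301.54   43.   ]
edge [502.689 161.117  12.   ] [480.956 210.496  12.   ] 0.4146027871325807
tip [502.076 289.592 138.   ] boss [498.56  289.001  60.   ] ptr [463.639 272.34   43.   ]
tiptop0 (np.float64(254.21242625188677), np.float64(260.9763424562896))
```

```bash
python3 -m pendant '[-0.006,0.019,0.1,0.057,-1,0,0,0.11,0,-1,0,0,0,0,-1]'
python3 - <<'E'
from h import *
s=env.state(); print(s['eef_pos'],s['tcp_rot'],s['joints'])
im=save('wrist','w2.png')
for n in ['shaft_top','fit_mark']: print(n,[(r['confidence'],np.round(r['xyz'],1)) for r in env.landmark_of(n,'wrist')])
cv2.imwrite('pics/w2a.png',cv2.resize(im[150:310,220:430,::-1],None,fx=3.5,fy=3.5,interpolation=cv2.INTER_CUBIC))
E
```

```text
t: 2.25
eef_pos: [497.3, 286.6, 173.2]
tcp_rot: [-3.137, -0.003, 2.578]
ft_force: [-0.6, -0.4, 1.1]
opening: 0.999
[497.347 286.648 173.204] [-3.137 -0.003  2.578] [ 0.408  0.466  1.73   0.     0.95  -0.599]
shaft_top [(0.73, array([502.3, 286. , 138.8]))]
fit_mark [(0.6, array([481.4, 213.9,  10.1]))]
```

View pics/w2a.png

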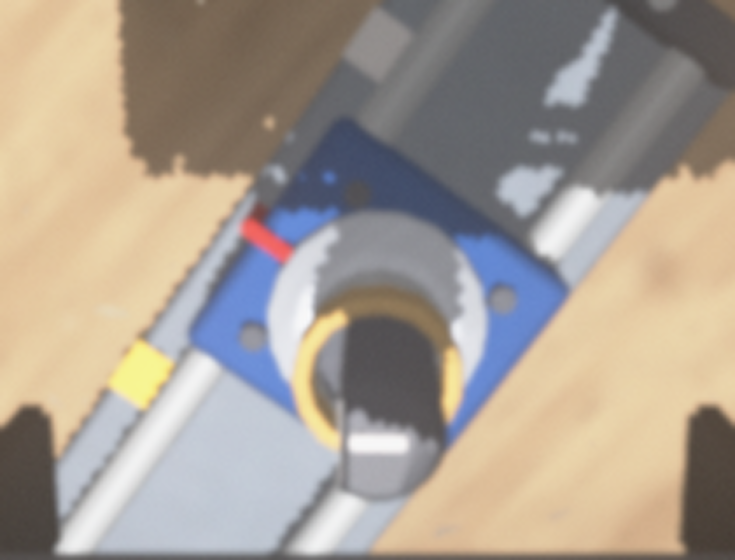

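Run:
```python
from h import *
s=env.state(); C=wcam(s)
a=lambda u,v:(220+u/3.5,150+v/3.5)
p=watz(C,*a(408,444),138); q=watz(C,*a(349,442),138)
print('line',p,q,(p+q)/2,np.linalg.norm(p-q),'flat dir',np.arctan2(*(q-p)[1::-1]))
Y=watz(C,*a(141,374),12); W=watz(C,*a(378,45),12); d=W-Y
yaw=np.arctan2(-d[0],d[1]); print(Y,W,np.linalg.norm(d),'yaw',yaw)
for e in [((193,332),(342,118)),((445,438),(567,290))]:
    P,Q=[watz(C,*a(*x),43) for x in e]; dd=Q-P; print('blue yaw',np.arctan2(-dd[0],dd[1]),(P+Q)/2)
P,Q=watz(C,*a(62,450),12),watz(C,*a(240,195),12); dd=Q-P; print('edge',P,Q,np.arctan2(-dd[0],dd[1]))
ex=np.array([np.cos(.39),np.sin(.39)]);ey=np.array([-ex[1],ex[0]])
F=Y[:2]; sh=((p+q)/2)[:2]
print('shaft rel Y',(sh-F)@ex,(sh-F)@ey, 'tool', totool(s,np.append(sh,138)-s['eef_pos']))
pt=watz(C,*a(265,238),43)[:2]; print('ptr rel Y',(pt-F)@ex,(pt-F)@ey)
for n in ['w1']: pass
```

```text
line [511.075 289.273 138.   ] [504.936 280.323 138.   ] [508.006 284.798 138.   ] 10.853112298733803 flat dir -2.172042148650899
[492.92  214.074  12.   ] [450.759 322.238  12.   ] 116.08989789182688 yaw 0.37167081916172373
blue yaw 0.3898410902955199 [473.182 273.798  43.   ]
blue yaw 0.353685649960623 [537.592 306.718  43.   ]
edge [499.639 180.721  12.   ] [464.826 267.625  12.   ] 0.3810202645495405
shaft rel Y 40.841350142798326 59.677592400548335 tool [-8.265  2.539 39.177]
ptr rel Y 5.836684097128025 60.318924358967976
```

```bash
python3 -m pendant '[-0.0175,0.011,0.083,0,-1,0,0,0.083,0,-1,0,0,0,0,-1]'
python3 - <<'E'
from h import *
s=env.state(); print(s['eef_pos'],s['tcp_rot'])
im=save('wrist','w3.png')
cv2.imwrite('pics/w3a.png',cv2.resize(im[150:350,200:450,::-1],None,fx=3,fy=3,interpolation=cv2.INTER_CUBIC))
E
```

```text
t: 2.78
eef_pos: [507.2, 286.2, 109.0]
tcp_rot: [-3.14, -0.001, 2.576]
ft_force: [0.0, -0.3, 0.5]
opening: 1.001
[507.227 286.221 109.01 ] [-3.14  -0.001  2.576]
```

View pics/w3a.png

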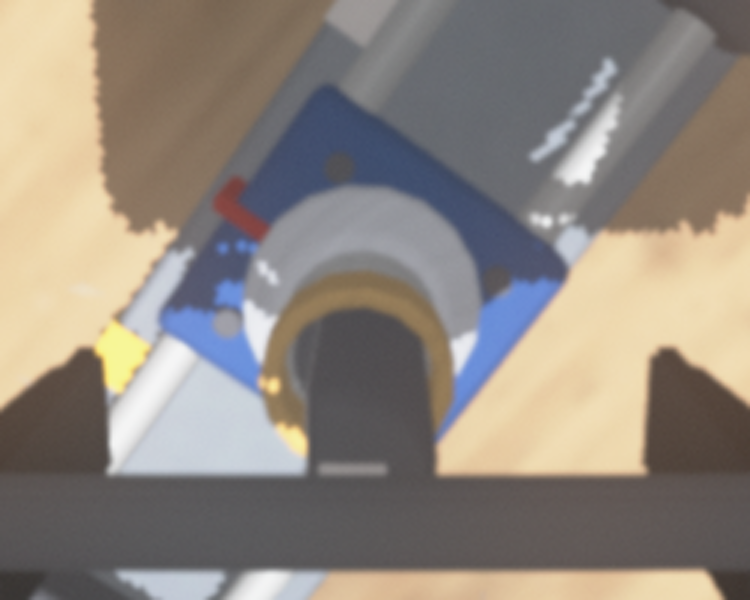

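```bash
python3 -m pendant '[0.005,0,0,0,1,0,0,0,0,1,0,0,0,0,1,0,0,0,0,1]'
python3 -m pendant '[0,0,0,0,1,0,0,0,0,1]'
python3 - <<'E'
from h import *
s=env.state(); print(s['eef_pos'],s['tcp_rot'],s['ft_force'],s['moment'],s['opening']*95)
im=save('wrist','w4.png')
cv2.imwrite('pics/w4a.png',cv2.resize(im[150:350,200:450,::-1],None,fx=3,fy=3,interpolation=cv2.INTER_CUBIC))
E
```

```text
t: 3.32
eef_pos: [505.9, 287.3, 109.4]
tcp_rot: [3.141, 0.0, 2.576]
ft_force: [-0.2, -0.1, -0.1]
opening: 0.637
t: 3.58
eef_pos: [505.8, 287.3, 109.0]
tcp_rot: [-3.142, -0.0, 2.576]
ft_force: [0.6, -0.2, -0.1]
opening: 0.427
[505.798 287.261 108.973] [-3.142 -0.     2.576] [ 0.599 -0.235 -0.1  ] [-0.033 -0.046 -0.009] 40.61239293844195
```

View pics/w4a.png

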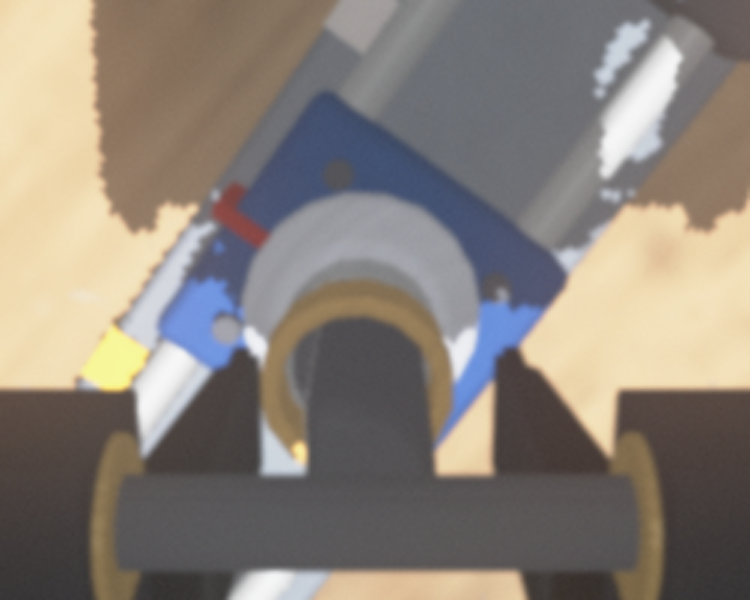

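```bash
python3 -m pendant '[0,0,0,0,1,0,0,0,0,1,0,0,0,0,1,0,0,0,0,1]'
python3 - <<'E'
from h import *
s=env.state(); print(s['eef_pos'],s['tcp_rot'],s['ft_force'],s['moment'],s['opening']*95)
im=save('wrist','w5.png')
cv2.imwrite('pics/w5a.png',cv2.resize(im[150:350,200:450,::-1],None,fx=3,fy=3,interpolation=cv2.INTER_CUBIC))
E
```

```text
t: 4.12
eef_pos: [505.3, 287.0, 109.0]
tcp_rot: [-3.14, -0.001, 2.576]
ft_force: [-4.6, -2.5, 3.5]
opening: 0.207
[505.28  286.997 108.975] [-3.14  -0.001  2.576] [-4.604 -2.459  3.509] [-0.594  0.748 -0.06 ] 19.646348251756184
```

View pics/w5a.png

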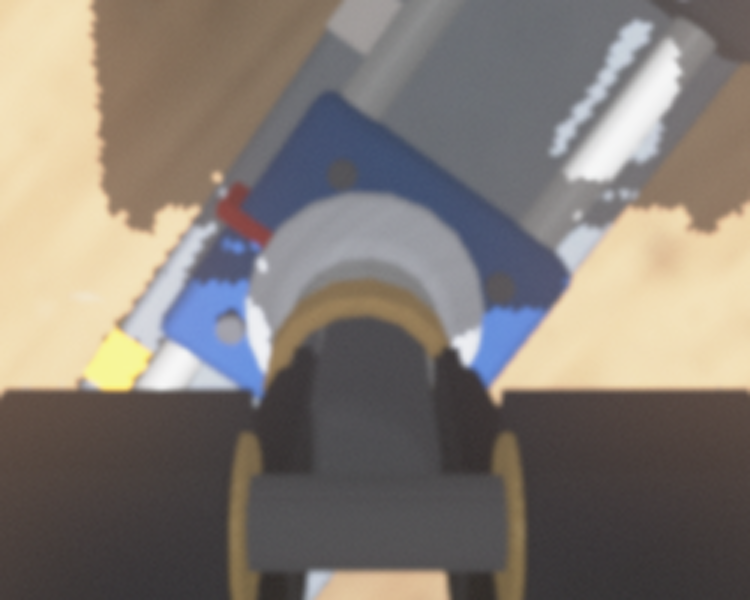

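```bash
python3 -m pendant '[-0.0295,-0.0215,0,0,1,-0.0295,-0.0215,0,0,1,-0.0295,-0.0215,0,0,1,-0.0295,-0.0215,0,0,1,0,0,0,0,1]'
python3 - <<'E'
from h import *
s=env.state(); print(s['eef_pos'],s['tcp_rot'],s['ft_force'],s['moment'],s['opening']*95)
im=save('wrist','w6.png')
cv2.imwrite('pics/w6a.png',cv2.resize(im[100:300,200:450,::-1],None,fx=3,fy=3,interpolation=cv2.INTER_CUBIC))
im=save('top','t6.png')
cv2.imwrite('pics/t6a.png',cv2.resize(im[225:305,205:325,::-1],None,fx=6,fy=6,interpolation=cv2.INTER_CUBIC))
im=save('scene','s6.png')
cv2.imwrite('pics/s6a.png',cv2.resize(im[205:295,215:325,::-1],None,fx=6,fy=6,interpolation=cv2.INTER_CUBIC))
E
```

```text
t: 4.8
eef_pos: [527.1, 231.9, 109.0]
tcp_rot: [-3.14, -0.0, 2.575]
ft_force: [-3.8, -4.1, 2.5]
opening: 0.208
[527.093 231.86  109.002] [-3.14  -0.     2.575] [-3.822 -4.082  2.54 ] [-0.847  0.656 -0.004] 19.72033324630553
```

View pics/w6a.png

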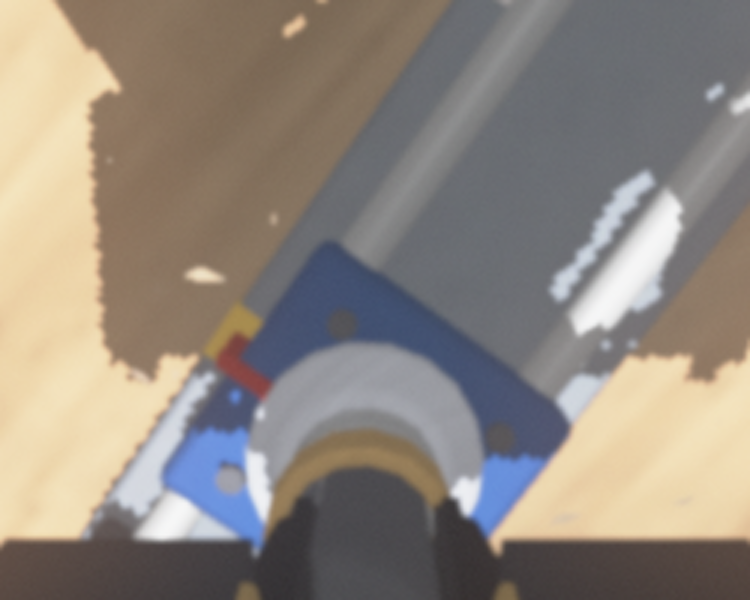

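View pics/s6a.png

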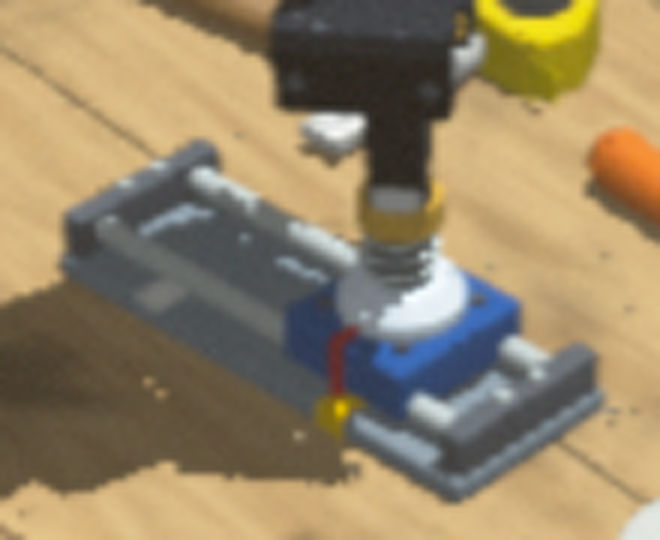

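Run:
```python
from h import *
s=env.state(); C=wcam(s)
a=lambda u,v:(200+u/3,100+v/3)
ex=np.array([np.cos(.376),np.sin(.376)]);ey=np.array([-ex[1],ex[0]])
o=np.array([527.1,231.9])-3*np.array([.536,.844]); print('axis',o)
for n,uv,z in [('band outer +y',(242,303),12),('band outer -y',(203,357),12),('band inner +y',(262,318),12),('ptr top front',(235,338),43),('ptr top front L',(220,350),43),('ptr root',(262,392),43),
   ('carr +y corner',(328,240),43),('carr -y fr corner',(163,480),43)]:
    P=watz(C,*a(*uv),z)[:2]; print(n,P,'bed-ish',(P-o)@ex,(P-o)@ey)
b=lambda u,v:(215+u/6,205+v/6)
for n,uv,z in [('S band c',(340,413),12),('S ptr bottom',(337,398),18),('S ptr top',(347,333),43)]:
    P=atz('scene',*b(*uv),z)[:2]; print(n,P,'bed-ish',(P-o)@ex,(P-o)@ey)
```

```text
axis [525.492 229.368]
band outer +y [480.84  221.106] bed-ish -44.566171678138595 8.711578991077426
band outer -y [487.112 204.438] bed-ish -44.8533154767501 -9.0954481823941
band inner +y [486.882 223.304] bed-ish -38.13891014386674 8.537516093048094
ptr top front [485.426 220.821] bed-ish -40.40572954445008 6.763004210207604
ptr top front L [485.882 216.297] bed-ish -41.64245380071811 2.38749641560781
ptr root [499.382 218.96 ] bed-ish -28.107903288132654 -0.09359823156994729
carr +y corner [478.191 251.178] bed-ish -35.988231931650915 37.65546087907977
carr -y fr corner [504.554 186.866] bed-ish -35.0816807738056 -31.84440836301236
S band c [486.021 203.08 ] bed-ish -46.366529325541705 -9.957516802143548
S ptr bottom [486.053 205.867] bed-ish -45.31363201264014 -7.376943854962967
S ptr top [495.304 214.814] bed-ish -33.423154692618986 -2.4524630989735936
```

View pics/t6a.png

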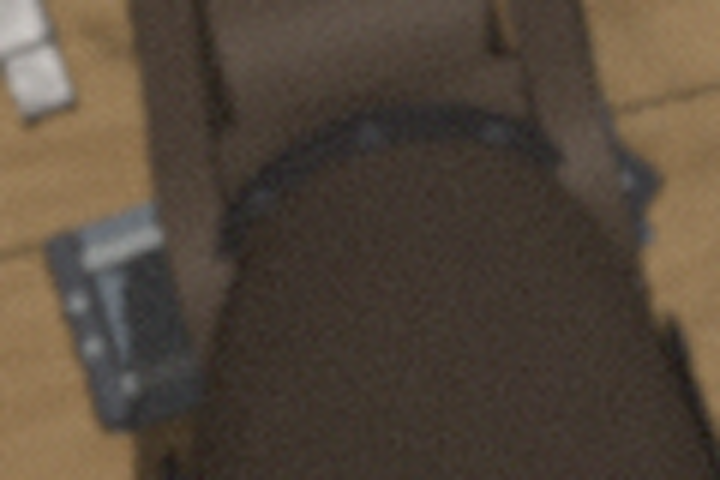

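```bash
python3 -m pendant '[-0.005,-0.0037,0,0,1,0,0,0,0,1]'
python3 -m pendant '[-0.0012,-0.0001,0,0.05,1,-0.0012,-0.0001,0,0.05,1,-0.0012,-0.0001,0,0.05,1,-0.0012,-0.0001,0,0.05,1,0,0,0,0,1]'
python3 - <<'E'
from h import *
s=env.state(); print(s['eef_pos'],s['tcp_rot'],s['ft_force'],s['moment'],s['opening']*95)
print(.376+np.pi/2)
im=save('wrist','w7.png')
cv2.imwrite('pics/w7a.png',cv2.resize(im[100:300,200:450,::-1],None,fx=3,fy=3,interpolation=cv2.INTER_CUBIC))
E
```

```text
t: 5.2
eef_pos: [527.6, 230.5, 109.0]
tcp_rot: [-3.141, -0.001, 2.576]
ft_force: [-5.1, -1.4, 3.0]
opening: 0.208
t: 5.82
eef_pos: [528.8, 229.1, 109.0]
tcp_rot: [-3.14, -0.0, 1.945]
ft_force: [-6.0, -0.9, 3.1]
opening: 0.211
[528.751 229.099 108.988] [-3.14  -0.     1.945] [-5.963 -0.903  3.142] [-0.244  0.834 -0.056] 20.068555652838437
1.9467963267948964
```

View pics/w7a.png

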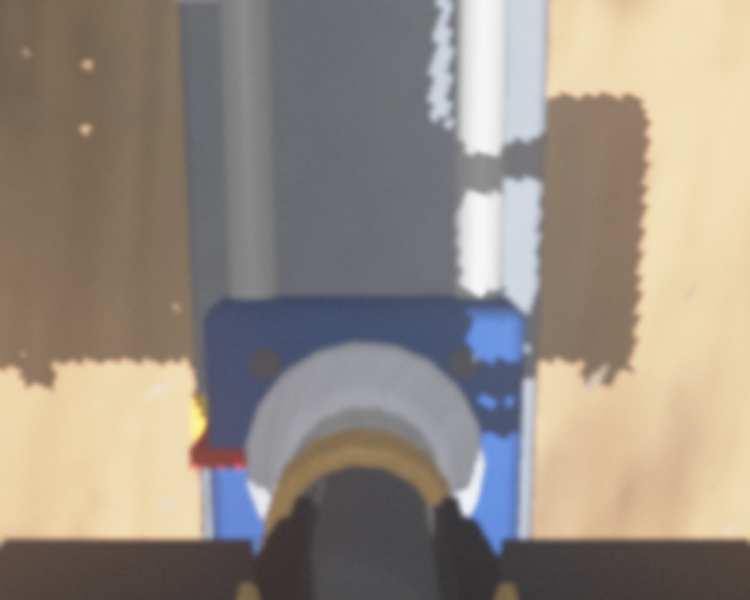

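```bash
python3 -m pendant '[0,0,0,0,-1,0,0,0,0,-1,0,0,0,0,-1,0,0,-0.08,0,-1,0,0,-0.12,0,-1,0,0,-0.12,0,-1,0,0,0,0,-1]'
python3 - <<'E'
from h import *
s=env.state(); print(s['eef_pos'],s['tcp_rot'],s['ft_force'],s['opening']*95)
im=save('wrist','w8.png')
for n in ['shaft_top','fit_mark','bed']: print(n,[(r['confidence'],np.round(r['xyz'],1)) for r in env.landmark_of(n,'wrist')])
cv2.imwrite('pics/w8a.png',cv2.resize(im[140:320,220:440,::-1],None,fx=3.5,fy=3.5,interpolation=cv2.INTER_CUBIC))
im=save('scene','s8.png')
cv2.imwrite('pics/s8a.png',cv2.resize(im[205:295,215:325,::-1],None,fx=6,fy=6,interpolation=cv2.INTER_CUBIC))
E
```

```text
t: 6.75
eef_pos: [530.6, 229.6, 240.6]
tcp_rot: [3.135, 0.0, 1.947]
ft_force: [-0.2, -0.1, -1.7]
opening: 0.885
[530.584 229.559 240.558] [3.135 0.    1.947] [-0.159 -0.097 -1.743] 84.06980573232771
shaft_top [(0.71, array([525.5, 228.4, 136.6]))]
fit_mark [(0.67, array([483.1, 216. ,  12.3]))]
bed [(0.9, array([509.2, 273. ,   2.5]))]
```

View pics/w8a.png

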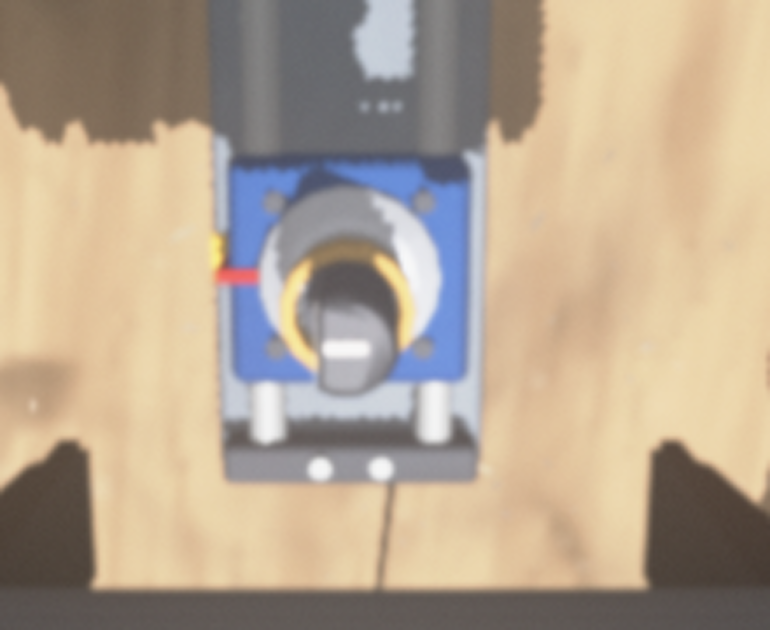

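View pics/s8a.png

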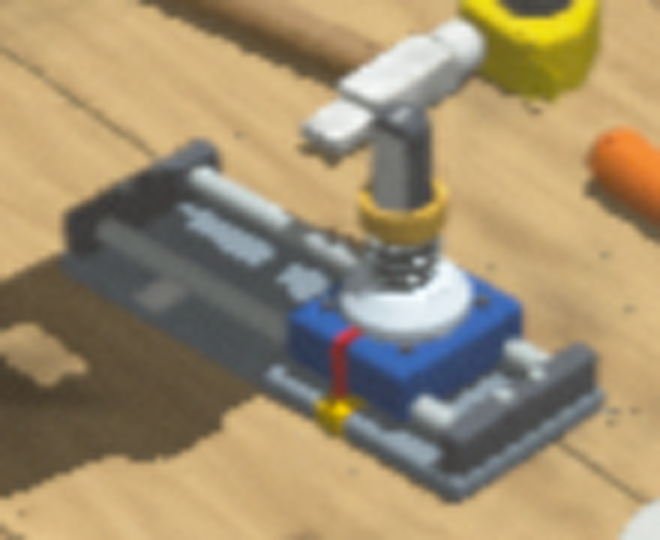

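Run:
```python
from h import *
s=env.state(); C=wcam(s)
a=lambda u,v:(220+u/3.5,140+v/3.5)
ex=np.array([np.cos(.376),np.sin(.376)]);ey=np.array([-ex[1],ex[0]])
P0=watz(C,*a(346,349),138)[:2]; print('axis by wrist',P0)
for n,uv,z in [('band +y end',(217,232),12),('band -y vis',(217,268),12),('ptr',(236,276),43),('ptr f',(218,276),43),('carr +y',(350,158),43),('carr -y',(350,381),43),('block -y end',(350,480),33)]:
    P=watz(C,*a(*uv),z)[:2]; print(n,P,(P-P0)@ex,(P-P0)@ey)
b=lambda u,v:(215+u/6,205+v/6)
for n,uv,z in [('S band c',(338,413),12),('S band c2',(338,414),12),('S ptr bottom',(340,402),18),('S ptr top',(345,338),43)]:
    P=atz('scene',*b(*uv),z)[:2]; print(n,P,(P-P0)@ex,(P-P0)@ey)
```

```text
axis by wrist [523.652 228.997]
band +y end [478.703 220.217] -45.033325572451 8.338292034699212
band -y vis [482.797 208.89 ] -45.38391403397418 -3.7001551526385015
ptr [490.774 215.32 ] -35.603009196644955 -0.6490666896992519
ptr f [485.639 213.289] -41.12529110116381 -0.6525174401428107
carr +y [510.184 261.563] -0.5688465388788906 35.23596912479914
carr -y [535.416 197.113] -0.7651855126414553 -33.97637177488819
block -y end [548.573 163.038] -1.04014118034355 -70.50192574418931
S band c [485.264 203.447] -45.08779696140951 -9.669267929438094
S band c2 [484.993 202.809] -45.57498870884668 -10.162974204533393
S ptr bottom [486.094 202.756] -44.56958797461175 -10.616462329720813
S ptr top [493.151 211.909] -34.64484240696676 -4.694068838849205
```

```bash
python3 -m pendant '[-0.0986,-0.0591,0.014,0,-1,-0.0986,-0.0591,0.014,0,-1,-0.0986,-0.0591,0.014,0,-1,-0.0986,-0.0591,0.014,0,-1,-0.0986,-0.0591,0.014,0,-1,-0.0986,-0.0591,0.014,0,-1,-0.0986,-0.0591,0.014,0,-1]'
python3 -m pendant '[0,0,0,0.05,-1,0,0,0,0.05,-1,0,0,0,0.05,-1,0,0,0,0.05,-1,0,0,0,0,-1]'
python3 - <<'E'
from h import *
s=env.state(); print(s['eef_pos'],s['tcp_rot'],s['ft_force'],s['opening']*95)
im=save('wrist','w9.png')
for n in ['collar']: print(n,[(r['confidence'],np.round(r['xyz'],1)) for r in env.landmark_of(n,'wrist')])
cv2.imwrite('pics/w9a.png',cv2.resize(im[140:320,220:440,::-1],None,fx=3.5,fy=3.5,interpolation=cv2.INTER_CUBIC))
E
```

```text
t: 7.88
eef_pos: [476.3, -89.8, 196.8]
tcp_rot: [-3.14, -0.001, 1.947]
ft_force: [-0.6, 1.1, -0.2]
opening: 0.998
t: 8.5
eef_pos: [476.7, -88.4, 197.0]
tcp_rot: [-3.14, -0.0, 1.32]
ft_force: [0.1, 0.4, 0.0]
opening: 1.0
[476.701 -88.384 196.995] [-3.14 -0.    1.32] [0.074 0.388 0.02 ] 95.04712221545464
collar []
```

View pics/w9a.png

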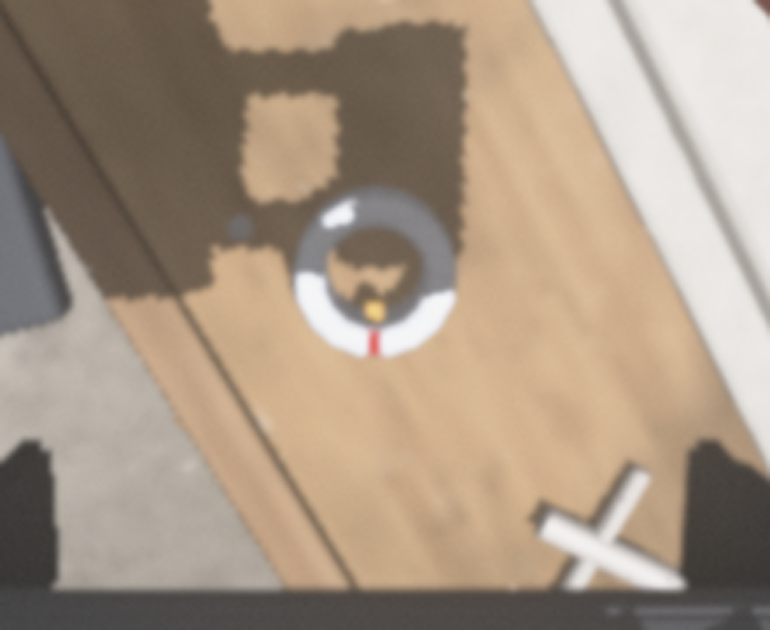

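Run:
```python
from h import *
s=env.state(); C=wcam(s)
a=lambda u,v:(220+u/3.5,140+v/3.5)
L,R,B=[watz(C,*a(*p),26) for p in [(295,277),(458,277),(374,357)]]
D0,D1=[watz(C,*a(*p),26) for p in [(374,332),(374,356)]]
print('dia',np.linalg.norm(L-R)); 
T=lambda p:totool(s,p-s['eef_pos'])
print('tool L R B',T(L),T(R),T(B),'dash',T(D0),T(D1))
t=watz(C,*a(375,310),15); print('tip z15',T(t))
```

```text
dia 46.972928851323246
tool L R B [  5.108 -20.983 171.3  ] [  5.123  25.99  171.252] [-18.681   1.815 171.273] dash [-11.162   1.805 171.274] [-18.379   1.815 171.273]
tip z15 [ -6.97    2.157 182.274]
```

```bash
python3 -m pendant '[0.0125,0.0058,0.1,0,-0.4,0,0,0.1,0,-0.4,0,0,0.1,0,-0.4,0,0,0.1,0,-0.4,0,0,0.04,0,-0.4,0,0,0,0,-0.4]'
python3 - <<'E'
from h import *
s=env.state(); print(s['eef_pos'],s['tcp_rot'],s['ft_force'],s['opening']*95)
im=save('wrist','w10.png')
cv2.imwrite('pics/w10a.png',cv2.resize(im[150:350,200:450,::-1],None,fx=3,fy=3,interpolation=cv2.INTER_CUBIC))
E
```

```text
t: 9.35
eef_pos: [479.9, -84.0, 20.7]
tcp_rot: [-3.139, -0.0, 1.321]
ft_force: [0.0, -0.7, 0.4]
opening: 0.699
[479.851 -83.991  20.7  ] [-3.139 -0.     1.321] [ 0.021 -0.674  0.436] 66.39827652776715
```

View pics/w10a.png

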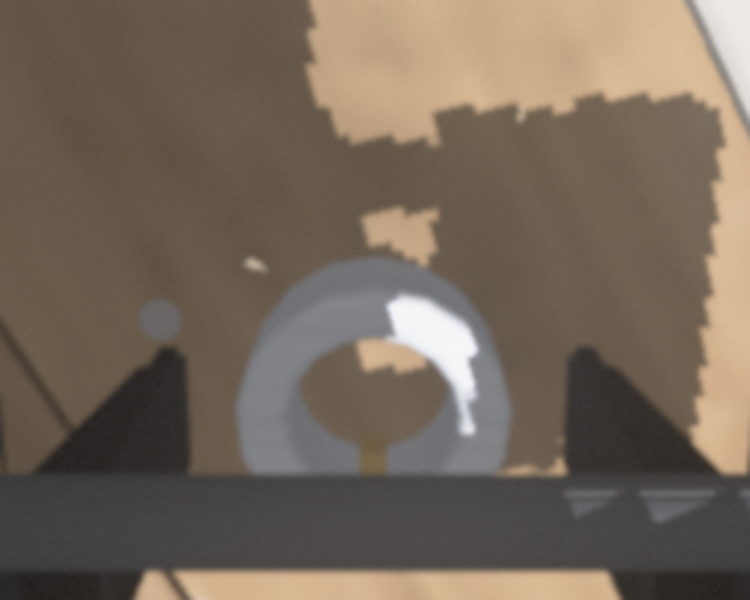

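```bash
python3 -m pendant '[0.003,0,0.0415,0,-0.4,0,0,0,0,1,0,0,0,0,1,0,0,0,0,1,0,0,0,0,1,0,0,0,0,1,0,0,0,0,1]'
python3 - <<'E'
from h import *
s=env.state(); print(s['eef_pos'],s['tcp_rot'],s['ft_force'],s['opening']*95)
E
```

```text
t: 10.28
eef_pos: [480.9, -83.1, 6.0]
tcp_rot: [3.141, -0.0, 1.319]
ft_force: [-1.5, 1.4, 7.9]
opening: 0.478
[480.89  -83.055   6.02 ] [ 3.141 -0.     1.319] [-1.452  1.38   7.908] 45.38068409822793
```

Run:
```python
from h import *
s=env.state(); print(s['t'],s['eef_pos'],s['ft_force'],s['opening']*95)
im=save('wrist','w11.png')
cv2.imwrite('pics/w11a.png',cv2.resize(im[150:350,200:450,::-1],None,fx=3,fy=3,interpolation=cv2.INTER_CUBIC))
im=save('scene','s11.png')
cv2.imwrite('pics/s11a.png',cv2.resize(im[270:390,260:400,::-1],None,fx=5,fy=5,interpolation=cv2.INTER_CUBIC))
s=env.state(); print(s['t'],s['eef_pos'],s['ft_force'],s['opening']*95)
```

```text
10.275 [480.89  -83.055   6.02 ] [-1.452  1.38   7.908] 45.38068409822793
10.375 [480.902 -83.066   6.034] [-0.631 -0.17   7.225] 45.335044120532146
```

View pics/w11a.png

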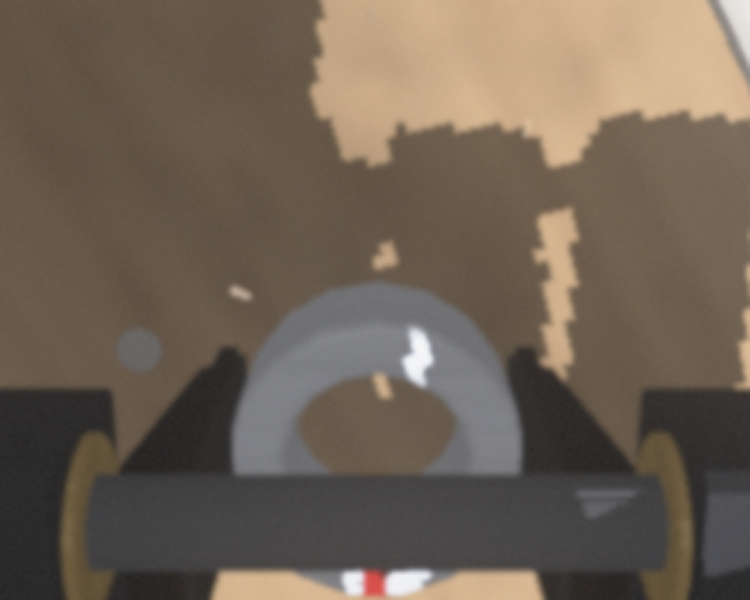

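View pics/s11a.png

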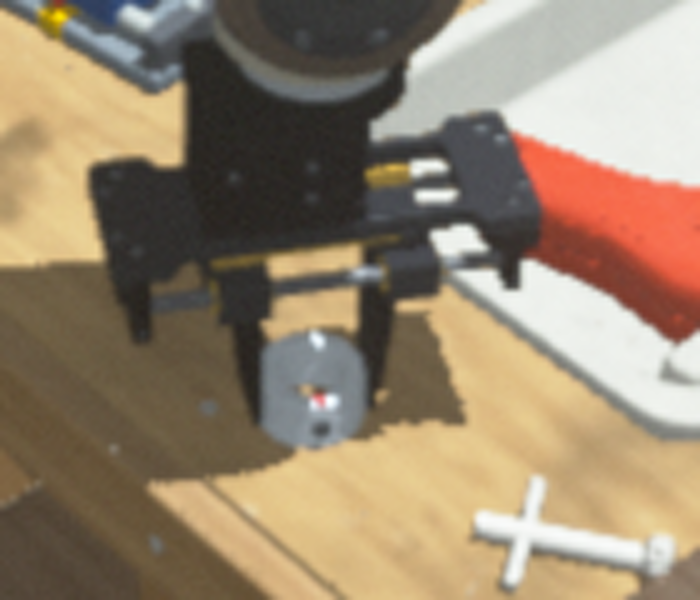

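```bash
python3 -m pendant '[0,0,-0.02,0,1,0,0,-0.08,0,1,0,0,0,0,1]'
python3 - <<'E'
from h import *
s=env.state(); print(s['t'],s['eef_pos'],s['tcp_rot'],s['ft_force'],s['moment'],s['opening']*95)
im=save('wrist','w12.png')
cv2.imwrite('pics/w12a.png',cv2.resize(im[150:400,200:450,::-1],None,fx=2.4,fy=2.4,interpolation=cv2.INTER_CUBIC))
im=save('scene','s12.png')
cv2.imwrite('pics/s12a.png',cv2.resize(im[250:390,260:400,::-1],None,fx=4,fy=4,interpolation=cv2.INTER_CUBIC))
E
```

```text
t: 10.75
eef_pos: [481.7, -83.3, 47.0]
tcp_rot: [3.138, 0.0, 1.319]
ft_force: [-0.8, 0.9, -2.6]
opening: 0.477
10.75 [481.692 -83.264  47.003] [3.138 0.    1.319] [-0.839  0.904 -2.583] [-0.042  0.061 -0.01 ] 45.317278893772084
```

View pics/w12a.png

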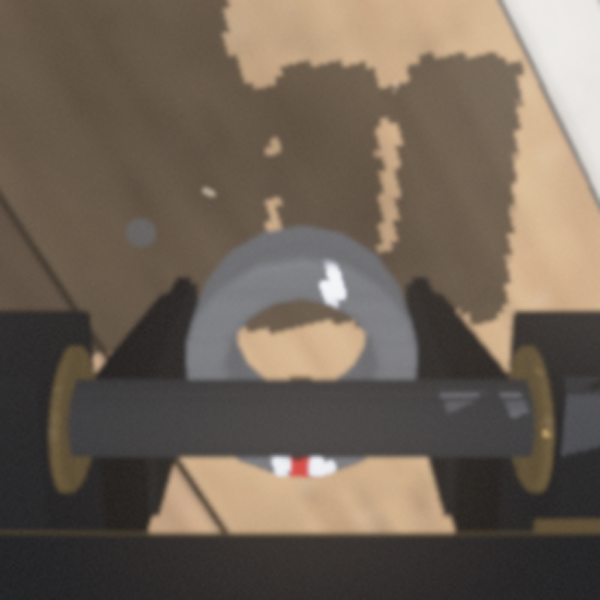

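View pics/s12a.png

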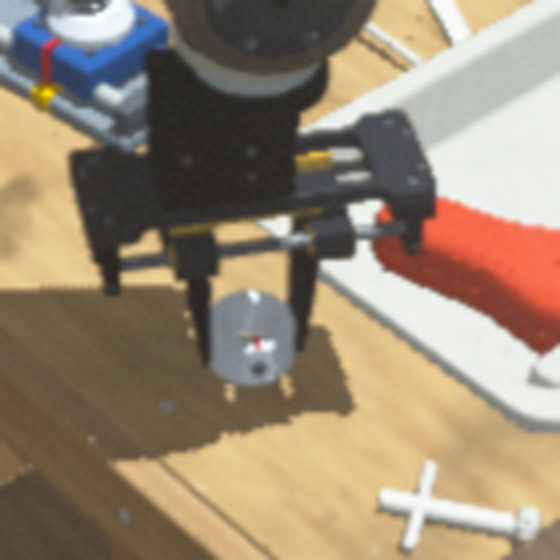

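Run:
```python
from h import *
T=np.array(env.camera_model('wrist')['tool_from_camera'])
def tz(u,v,z):
    c,d=wray(T,u,v); return c+d*(z-c[2])/d[2]
a=lambda u,v:(200+u/2.4,150+v/2.4)
for n,p in [('dash out',(300,475)),('outer +x',(300,260)),('bore +x',(300,301)),('L',(186,355)),('R',(418,355)),('dash L',(291,465)),('dash R',(309,465))]:
    print(n,tz(*a(*p),-20))
print('bottom outer +x',tz(*a(300,228),6))
```

```text
dash out [-23.021  -0.103 -20.   ]
outer +x [ 22.652  -0.106 -20.   ]
bore +x [ 14.446  -0.105 -20.   ]
L [  3.279 -22.34  -20.   ]
R [  3.276  22.917 -20.   ]
dash L [-20.739  -1.925 -20.   ]
dash R [-20.74    1.719 -20.   ]
bottom outer +x [22.009 -0.104  6.   ]
```

```bash
python3 -m pendant '[0,0,-0.12,0,1,0,0,-0.12,0,1,0.1158,-0.035,-0.011,0,1,0.1158,-0.035,-0.011,0,1,0.1158,-0.035,-0.011,0,1,0.1158,-0.035,-0.011,0,1,0.1158,-0.035,-0.011,0,1,0.1158,-0.035,-0.011,0,1]'
python3 -m pendant '[0,0,0,0.05,1,0,0,0,0.05,1,0,0,0,0.05,1,0,0,0,0.05,1,0,0,0,0.05,1,0,0,0,0.05,1,0,0,0,0,1]'
python3 - <<'E'
from h import *
s=env.state(); print(s['t'],s['eef_pos'],s['tcp_rot'],s['joints'],s['ft_force'],s['opening']*95)
im=save('wrist','w13.png')
for n in ['shaft_top','fit_mark','bed']: print(n,[(r['confidence'],np.round(r['xyz'],1)) for r in env.landmark_of(n,'wrist')])
cv2.imwrite('pics/w13a.png',cv2.resize(im[60:360,200:450,::-1],None,fx=2,fy=2,interpolation=cv2.INTER_CUBIC))
E
```

```text
t: 11.85
eef_pos: [468.1, 208.6, 166.7]
tcp_rot: [-3.14, 0.001, 1.319]
ft_force: [0.2, 0.1, -3.0]
opening: 0.477
t: 12.72
eef_pos: [468.3, 206.9, 166.6]
tcp_rot: [-3.141, 0.002, 0.378]
ft_force: [1.1, 0.6, -2.5]
opening: 0.476
12.725 [468.326 206.932 166.598] [-3.141  0.002  0.378] [0.287 0.392 1.888 0.    0.863 1.48 ] [ 1.127  0.562 -2.522] 45.2185952864111
shaft_top [(0.73, array([524.7, 228.8, 139.5]))]
fit_mark [(0.67, array([482.1, 214.7,  10.9]))]
bed []
```

View pics/w13a.png

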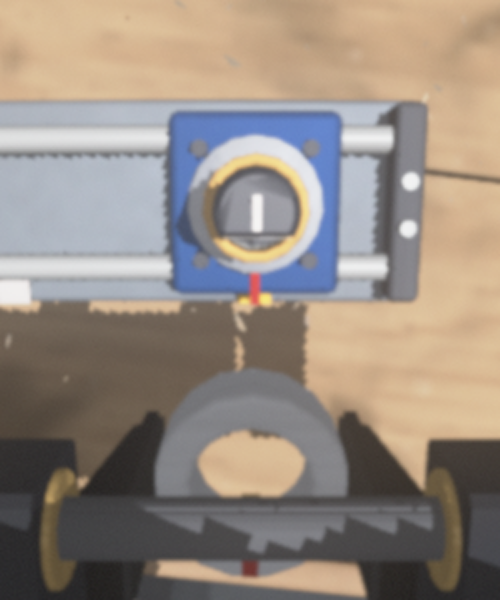

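The wrist view shows the pointer (255,288) in the middle of the yellow band (238–272), the flat facing the pointer squarely, and the collar held level between the fingers with its red dash at (250,568).

Run:
```python
from h import *
s=env.state(); print(s['eef_pos'],s['tcp_rot'])
T=np.array(env.camera_model('wrist')['tool_from_camera'])
def tz(u,v,z):
    c,d=wray(T,u,v); return c+d*(z-c[2])/d[2]
a=lambda u,v:(200+u/2,60+v/2)
zt=s['eef_pos'][2]-138
for n,p,z in [('line0',(256.5,194),zt),('line1',(257,231),zt),('L',(214,212),zt+4),('R',(299,212),zt+4),('flat',(256,235),zt),('coll L',(155,475),-20),('coll R',(348,475),-20),('dash',(250,575),-20),('ptr',(255,275),zt+95),('cupL',(203,208),zt+38),('cupR',(310,208),zt+38),('cupT',(257,154),zt+38),('cupB',(257,262),zt+38),('coll bore',(250,430),-20)]:
    print(n,tz(*a(*p),z))
```

```text
[468.533 207.021 167.283] [-3.141  0.001  0.379]
line0 [66.813  1.199 29.283]
line1 [56.531  1.365 29.283]
L [ 61.718 -11.031  33.283]
R [61.726 13.529 33.283]
flat [55.405  1.082 29.283]
coll L [  3.207 -22.854 -20.   ]
coll R [  3.203  22.299 -20.   ]
dash [-23.059  -0.629 -20.   ]
ptr [ 32.462   1.52  124.283]
cupL [ 61.99  -16.473  67.283]
cupR [62.002 19.606 67.283]
cupT [79.529  1.691 67.283]
cupB [43.839  1.777 67.283]
coll bore [ 14.361  -0.631 -20.   ]
```

```bash
python3 -m pendant '[0.0775,0.002,0,0,1,0.0775,0.002,0,0,1,0,0,0,0,1]'
python3 - <<'E'
from h import *
s=env.state(); print(s['t'],s['eef_pos'],s['tcp_rot'],s['ft_force'],s['moment'])
im=save('wrist','w14.png')
cv2.imwrite('pics/w14a.png',cv2.resize(im[160:400,200:450,::-1],None,fx=2.5,fy=2.5,interpolation=cv2.INTER_CUBIC))
im=save('scene','s14.png')
cv2.imwrite('pics/s14a.png',cv2.resize(im[185:295,215:335,::-1],None,fx=5,fy=5,interpolation=cv2.INTER_CUBIC))
E
```

```text
t: 13.3
eef_pos: [528.1, 228.7, 167.1]
tcp_rot: [-3.142, -0.0, 0.378]
ft_force: [-0.5, -0.9, -2.0]
opening: 0.476
13.3 [528.106 228.747 167.131] [-3.142 -0.     0.378] [-0.542 -0.901 -2.048] [-0.052  0.184  0.028]
```

View pics/w14a.png

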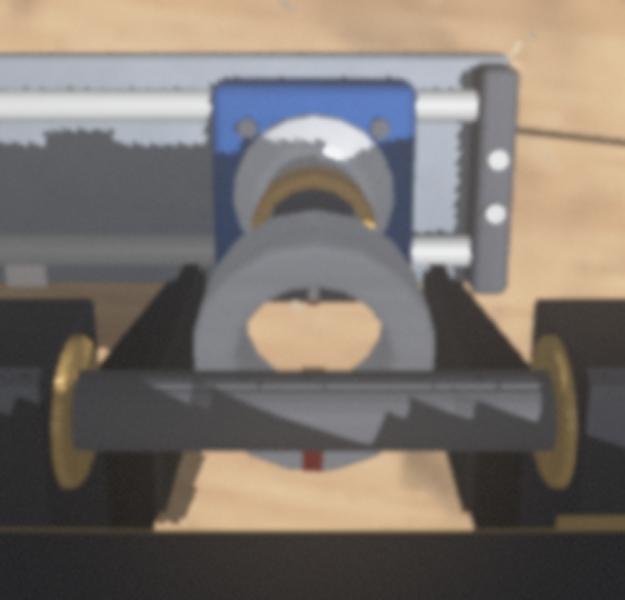

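View pics/s14a.png

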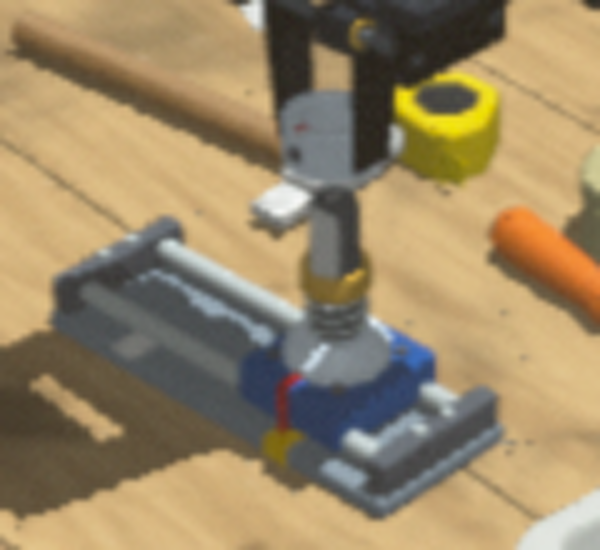

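Run:
```python
from h import *
im=cv2.imread('pics/s14.png')
cv2.imwrite('pics/s14b.png',cv2.resize(im[195:255,250:310],None,fx=10,fy=10,interpolation=cv2.INTER_CUBIC))
c,_=ray('scene',320,240)
def sil(x,y,z,r):
    d=np.array([x,y])-c[:2]; d/=np.linalg.norm(d); n=np.array([d[1],-d[0]])
    o=[]
    for k in (-1,1):
        u,v=proj('scene',[x+k*r*n[0],y+k*r*n[1],z]); o.append(((u-250)*10,(v-195)*10))
    return np.round(o,1).tolist()
x,y=525.5,228.7
print('shaft@120',sil(x,y,120,13),'cup@97',sil(x,y,97,18.5))
print('lateral px/mm crop',) 
for X,Y in [(527.7,228.6)]:
    print('collar @163',sil(X,Y,163,24),'@185',sil(X,Y,185,24))
```

```text
shaft@120 [[256.1, 344.3], [361.1, 341.5]] cup@97 [[236.7, 422.0], [384.9, 417.9]]
lateral px/mm crop
collar @163 [[214.2, 195.6], [411.2, 190.7]] @185 [[211.2, 118.0], [409.9, 113.2]]
```

View pics/s14b.png

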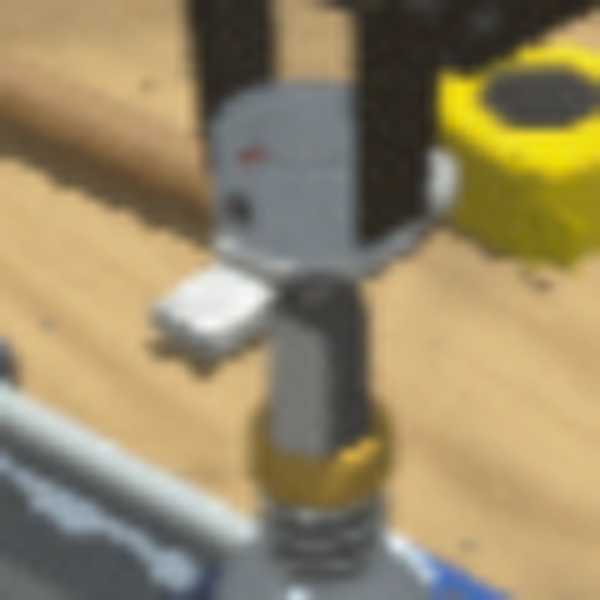

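Run:
```python
from h import *
ex=np.array([np.cos(.378),np.sin(.378)]);ey=np.array([-ex[1],ex[0]])
X=np.array([527.7,228.6])
f=lambda p,z:np.round((np.array(proj('scene',np.append(p,z)))-[250,195])*10,1)
b=167.1-6
print('dash',f(X-20*ex,b+26),'disc',f(X-24*ex,b+13),'shift by 1mm ex',f(X-23*ex,b+13),'1mm ey',f(X-24*ex+ey,b+13),'1mm z',f(X-24*ex,b+14))
d=np.array([.39,.92]); print('bottom near',f(X-24*d,b),'top far',f(X+24*d,b+26))
S=np.array([525.5,228.7]); 
print('tip far',f(S+9*d,138),'tip near',f(S-9*d,138),'flat line bottom mid',f(S-7*ex,101),'ptr bottom',f(S-46*ex,12))
```

```text
dash [251.9 139.8] disc [241.7 192.5] shift by 1mm ex [244.6 190.9] 1mm ey [238.7 191. ] 1mm z [241.5 188.9]
bottom near [314.5 252.2] top far [308.9  57.8]
tip far [306.3 262. ] tip near [307.4 301.3] flat line bottom mid [290.7 418.1] ptr bottom [191.3 773.1]
```

```bash
python3 -m pendant '[0,0,0.025,0,1,0,0,0.025,0,1,0,0,0,0,1]'; python3 -m pendant '[0,0,0.0125,0,1,0,0,0,0,1]'; python3 -c "
from h import *
s=env.state();print(s['ft_force'],s['moment'],s['eef_pos'])"
```

```text
t: 13.78
eef_pos: [526.2, 228.1, 146.6]
tcp_rot: [-3.141, 0.002, 0.377]
ft_force: [-0.6, 0.6, -1.4]
opening: 0.474
t: 14.02
eef_pos: [526.8, 228.3, 142.4]
tcp_rot: [-3.142, 0.0, 0.377]
ft_force: [-0.6, 0.6, -2.7]
opening: 0.475
[-0.635  0.637 -2.727] [-0.052  0.233 -0.023] [526.77  228.345 142.392]
```

```bash
python3 -m pendant '[0,0,0.0125,0,1,0,0,0,0,1]'; python3 -m pendant '[0,0,0.0125,0,1,0,0,0,0,1]'; python3 -c "
from h import *
s=env.state();print(s['ft_force'],s['moment'],s['eef_pos'])
im=save('scene','s15.png')
cv2.imwrite('pics/s15a.png',cv2.resize(im[195:275,240:320,::-1],None,fx=7,fy=7,interpolation=cv2.INTER_CUBIC))
"
```

```text
t: 14.28
eef_pos: [527.0, 228.4, 137.4]
tcp_rot: [-3.142, -0.0, 0.377]
ft_force: [-0.2, -0.0, -2.1]
opening: 0.477
t: 14.52
eef_pos: [526.9, 228.4, 132.3]
tcp_rot: [-3.142, -0.0, 0.377]
ft_force: [1.5, 0.0, -3.4]
opening: 0.478
[ 1.464  0.029 -3.444] [ 0.028 -0.109  0.012] [526.942 228.4   132.325]
```

View pics/s15a.png

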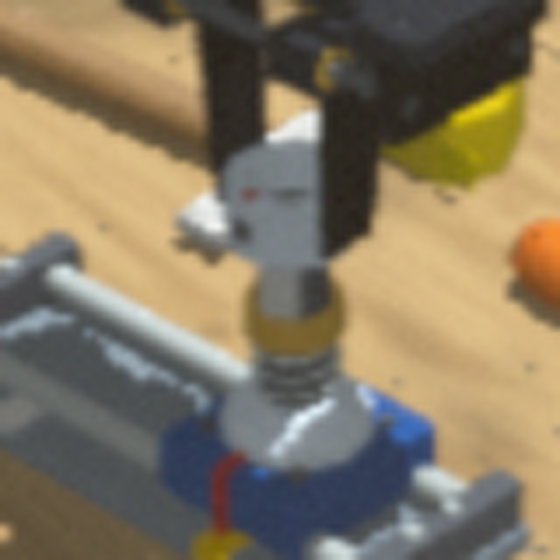

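The collar is over the tip and going down the shaft with almost no force. I'll continue.

```bash
python3 -m pendant '[0,0,0.0125,0,1,0,0,0.0125,0,1,0,0,0,0,1]'; python3 -m pendant '[0,0,0.0125,0,1,0,0,0.0125,0,1,0,0,0,0,1]'; python3 -c "
from h import *
s=env.state();print(s['ft_force'],s['moment'],s['eef_pos'],s['tcp_rot'])
"
```

```text
t: 14.95
eef_pos: [527.0, 228.4, 122.2]
tcp_rot: [-3.141, 0.0, 0.377]
ft_force: [1.7, 0.5, -4.1]
opening: 0.477
t: 15.32
eef_pos: [526.9, 228.4, 112.2]
tcp_rot: [-3.142, 0.0, 0.377]
ft_force: [2.5, 1.4, -4.2]
opening: 0.48
[ 2.533  1.364 -4.172] [ 0.091 -0.369  0.002] [526.94 228.39 112.22] [-3.142  0.     0.377]
```

```bash
for k in 1; do python3 -m pendant '[0,0,0.01,0,1,0,0,0,0,1]'; python3 -m pendant '[0,0,0.0075,0,1,0,0,0,0,1]';  python3 -m pendant '[0,0,0.0075,0,1,0,0,0,0,1]'; python3 -m pendant '[0,0,0.005,0,1,0,0,0,0,1]'; done
```

```text
t: 15.58
eef_pos: [526.9, 228.4, 108.4]
tcp_rot: [-3.142, -0.0, 0.377]
ft_force: [2.7, 1.4, -5.4]
opening: 0.479
t: 15.82
eef_pos: [527.0, 228.4, 105.8]
tcp_rot: [-3.142, -0.0, 0.377]
ft_force: [2.3, 0.7, 2.5]
opening: 0.48
t: 16.08
eef_pos: [527.0, 228.4, 102.8]
tcp_rot: [-3.142, -0.0, 0.377]
ft_force: [1.0, 1.1, 3.8]
opening: 0.48
t: 16.32
eef_pos: [527.0, 228.4, 100.9]
tcp_rot: [-3.142, -0.001, 0.377]
ft_force: [1.3, 1.0, 5.2]
opening: 0.479
```

```bash
for k in 1; do python3 -m pendant '[0,0,0.005,0,1,0,0,0,0,1]'; python3 -m pendant '[0,0,0.004,0,1,0,0,0,0,1]';  python3 -m pendant '[0,0,0.004,0,1,0,0,0,0,1]';  done
```

```text
t: 16.58
eef_pos: [527.0, 228.4, 99.0]
tcp_rot: [-3.142, -0.001, 0.377]
ft_force: [1.2, 0.3, 7.3]
opening: 0.477
t: 16.82
eef_pos: [527.1, 228.5, 98.0]
tcp_rot: [3.142, -0.001, 0.377]
ft_force: [-0.8, 0.1, 12.1]
opening: 0.478
t: 17.08
eef_pos: [527.3, 228.6, 97.8]
tcp_rot: [3.141, -0.002, 0.377]
ft_force: [-4.8, -2.2, 26.9]
opening: 0.478
```

```bash
python3 -m pendant '[0,0,0,0,1,0,0,0,0,1,0,0,0,0,1,0,0,0,0,1]'
python3 - <<'E'
from h import *
im=save('scene','s16.png')
cv2.imwrite('pics/s16a.png',cv2.resize(im[195:275,240:320,::-1],None,fx=7,fy=7,interpolation=cv2.INTER_CUBIC))
im=save('wrist','w16.png')
cv2.imwrite('pics/w16a.png',cv2.resize(im[160:400,200:450,::-1],None,fx=2.5,fy=2.5,interpolation=cv2.INTER_CUBIC))
s=env.state();print(s['t'],s['ft_force'],s['moment'],s['eef_pos'],s['tcp_rot'],s['opening'])
E
```

```text
t: 17.58
eef_pos: [527.3, 228.5, 97.7]
tcp_rot: [3.141, -0.002, 0.377]
ft_force: [-4.4, -2.7, 27.4]
opening: 0.478
17.675 [-3.817 -2.442 27.64 ] [-0.326  1.119  0.003] [527.289 228.567  97.772] [ 3.141 -0.002  0.377] 0.48193468811872703
```

View pics/s16a.png

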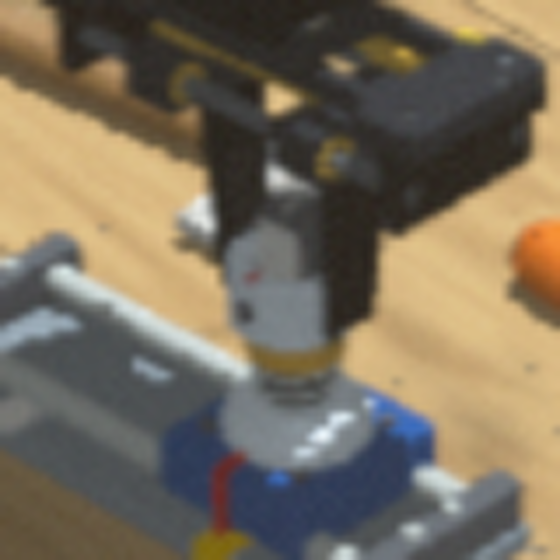

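View pics/w16a.png

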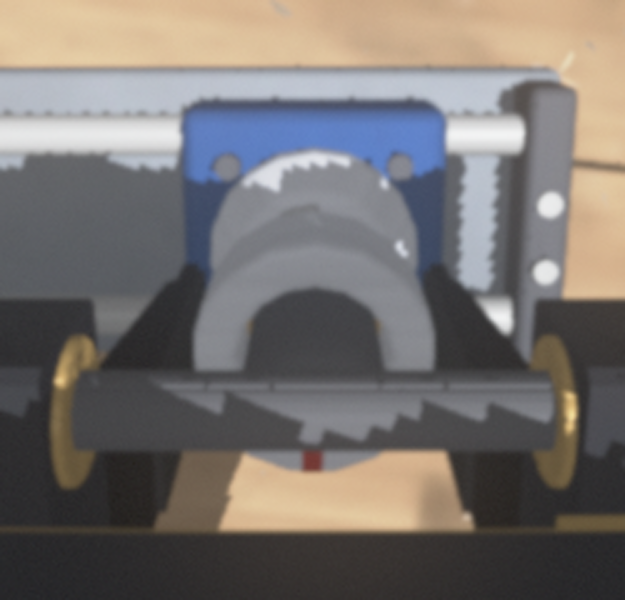

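The collar sits on the shaft with its dash on the pointer side. The spring is compressed and the pointer is still in the yellow band. From cup contact the tool travelled about 8 mm and then met a hard stop, with a steady 27 N. I'm handing in.

```bash
python3 -c "
from h import *
print(env.job_done())
s=env.state();print(s['t'],s['ft_force'],s['eef_pos'])"
```

```text
the job is handed in; nothing more can be done
None
the job is handed in; nothing more can be done
```

The job is done and handed in at about 17.7 s of the 54 s. The gripper is still holding the collar down on the spring cup. No verdict was reported.

**What I did**
1. I gripped the shaft across its flat and slid the carriage about 61 mm to the yellow band.
2. I turned the shaft −0.63 rad so the flat faces the pointer side, and let go.
3. I fetched the collar with the jaws clear of its set screw, slipped it over the shaft with the screw on the flat, and pushed it down.

**Last checks**
- **Carriage:** the wrist and scene pictures put the pointer within about 1 mm of the middle of the band. In the last scene picture it is still over the yellow.
- **Shaft:** after I let go, the line on the tip lay within about 0.02 rad of the bed's x axis.
- **Cup:** contact came at a tool height of about 106 mm. The force then rose gradually, with a hard stop at 97.8 mm, so about 8 mm of travel. It held a steady 27 N over the next half second.
- **Collar:** it went down the shaft with about 3 N of extra force at most, and its red dash is on the pointer side.

**What disagreed**
- The gripper opening on the collar read 45 mm instead of 48 mm, and the wrist picture also gave about 45 mm. The grip held firmly all the same.
- Before fitting, the estimates of the shaft axis differed by 2–3 mm between grip, wrist camera and scene camera. The fit itself went on without trouble.
- The network missed the collar in the wrist picture, so I measured it from the picture by hand.

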